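# Draw the honing steel and hold it ready

### The arm

A 7-joint arm with a two-finger parallel gripper is mounted at the origin on the work surface. World frame = base frame: x ahead of the robot, y to its left, z up, the work surface at z = 0. Lengths are in m, angles in rad, forces in N, time in s.
With the tool pointing down it reaches from about 0.4 to 0.875 m from the base axis. Payload 19.3 kg.
Tool frame: the origin (TCP) lies between the finger pads; the fingertips stand 11 mm ahead of it and the grasp point (between the pads) lies 8 mm behind it; z points along the fingers, y is the line along which they close (so a half turn about z gives the same grasp; the last joint's range is limited). The gripper opens to 85 mm and grips with 20 to 120 N. Pads are 22 mm wide; open, the fingers measure 114 mm over their backs; the gripper's body (76 mm by 85 mm) begins 54 mm behind the grasp point. The pads swing forward as they close: fully open they stand 13 mm farther back than shut.
Start: joints at [1.15, 0.521, -0.036, 1.599, 0.021, 1.021, -0.113], TCP at [0.215, -0.587, 0.242] pointing down, gripper open.
Joint ranges: [-2.91, 2.91], [-0.3, 2.13], [-1.5, 1.42], [0.17, 2.43], [-1.26, 4.41], [0.16, 1.93], [-2.52, 2.52]. Speed limits (rad/s): [1.89, 1.89, 2.39, 2.39, 3.01, 3.01, 3.01].

### API

Orientations are given as a unit quaternion [x, y, z, w].
In Python, from bench import state, grab_frame, job_done gives the robot as it stands. The module is installed in compiled form; this text tells all that it offers.
- The arm moves only by the tool drive_tool, never from a script. Its argument "increments" is one flat list of numbers, 7 for each row, row after row: the shift along the tool's x, y, z in mm, then the turn, a rotation vector about the tool's x, y, z in rad, then the closure, from -1 (fully open) to 1 (shut). In form: [tx, ty, tz, ax, ay, az, claw, tx, ty, tz, ax, ay, az, claw, ...]. A call has 1 to 12 rows; each row is the pose to reach, as a shift and turn from the pose commanded when the call began, along the tool's axes at that moment; what a row does not reach only later rows make up. A row lasts 1/12 s, in which the tool goes at most 41.7 mm and 7.16 degrees, less where a joint would pass 70% of its speed; a pose out of reach is approached as far as the arm can. A call with a gripper value outside its range is refused whole. The fingers move at their own pace and stop on an object; "force" is the grip in N (left out, the last holds). Time passes only in rows, so rows that repeat a pose let the fingers close. It gives the time, the measured TCP pose, the force, the opening and the grip force at its end, in the units of the state.
- state(): the state, without advancing time (a new reading comes with each control period).
- grab_frame(name): name is "side" or "top" or "wrist"; returns a dict with "frame" (400x640x3 uint8, red, green, blue), "K" (3x3 intrinsics, pixels), "k1" (the pictures are not rectified: a ray, as slopes to the right and down, at radius r is drawn at 1 + k1 r^2 times it, then the intrinsics apply), "extrinsics" (4x4, takes a point from world to camera coordinates); the wrist camera has in their place "hand_eye" (4x4, takes a point from camera to tool coordinates, whose origin is the TCP and whose axes are the flange's). Camera axes: x right, y down, z forward; pixel columns grow to the right and rows downward; lengths in m; the calibration is good to about 2 mm. A picture is of the moment at which its call begins: read the wrist's pose just before it. There is no depth.
- job_done(): hands the job in; it is judged then, once.
The state is a dict: "t": time; "q": joint angles; "qd": joint speeds; "effort": joint torques, N m; "position": TCP position; "ee_rot": TCP orientation; "ft_force": force on the tool from outside, world axes, zero at the start; "ft_torque": the same for the moment, N m; "grip_width": finger opening in m; "grasp_force": force on a finger pad.
Only numpy, scipy, OpenCV 4.12 (cv2) and the standard library are available. Lean on these libraries where they do the work, as an engineer would, in place of code of your own. Each camera call takes 0.05 s, during which the arm holds its last target. There are 200 camera calls.

### The job

Draw the honing steel, the one tool with a round handle, out of the slanted knife block, and turn it level. Finish while still holding it, still and level in the gripper, with the middle of its rod over the chopping board and all of it at least 15 cm above the worktop, touching nothing else; leave the knives in the block and do not disturb the other things.

Things in the scene. Friction and masses are not known exactly. Their poses are not given: they have to be found in the camera images.
- steel: Honing steel, 0.2 kg, in one of the block's slots. Round black handle, diameter 24 mm, z = 6 to 110 mm; round steel guard, diameter 36 mm, resting on the block's face; flat oval rod 22 x 12 mm, z = 0 to -150 mm, in the slot. Origin: centre of the guard's underside. z: from rod to handle end, 45 deg above level at the start; y: level, across the slots. Centre of mass within 15 mm of the guard.
- steel_grip (a point): Middle of the steel's handle, on its axis, z = 55 mm from the guard's underside; a good place to grip across the handle, about 0.21 m up at the start.
- steel_tip (a point): Free end of the steel's rod, on its axis (z = -150 mm).
- steel_rod_mid (a point): Middle of the steel's rod, on its axis (z = -75 mm).
- steel_end (a point): End of the steel's handle, on its axis (z = +110 mm).
- block: Pale wooden knife block, fixed, 250 mm wide (y). Origin: centre of its underside. Its face, 76 mm deep, looks up at 45 deg towards own +x (roughly away from the robot), middle at x = 60, z = 172 mm. Slots 24 x 14 mm (1 mm play round the steel's rod), at right angles to the face, 165 mm long, at y = -87, -29, 29, 87 mm. Highest edge 199 mm up.
- board: Plywood chopping board, fixed, 220 (own x) x 260 (own y) x 18 mm. Origin: centre of its underside. It lies on the other side of the robot's centre line from the block, left or right.
- chef_knife: Large knife lying flat on the board, 290 mm long, under 20 mm high. Origin: underside, where handle meets blade. Bystander.
- fruit_bowl: Steel fruit bowl with fruit, 210 mm across, 134 mm high, at the far side. Origin: centre of its underside. Bystander.
- tin: Blue tin 83 x 113 mm, 125 mm high, far side, right. Origin: centre of its underside. Bystander.
- tub: Clear storage tub with white lid 94 x 94 mm, 89 mm high, far side, left. Origin: centre of its underside. Bystander.
- pepper_mill: Dark wooden pepper mill, 54 mm in diameter, 142 mm high, far left. Origin: centre of its underside. Bystander.
- knife_a: Knife in another slot of the block (longest handle): FLAT black handle with rivets, 25 x 15 mm (15 mm across the row) and 100 mm long, blade in the slot. Neighbouring slots are 58 mm apart. Origin: on the slotted face, at the slot's middle; axes as the steel's. Leave it in the block.
- knife_b: Knife in another slot of the block (middle handle): FLAT black handle with rivets, 25 x 15 mm (15 mm across the row) and 90 mm long, blade in the slot. Neighbouring slots are 58 mm apart. Origin: on the slotted face, at the slot's middle; axes as the steel's. Leave it in the block.
- knife_c: Knife in another slot of the block (shortest handle): FLAT black handle with rivets, 25 x 15 mm (15 mm across the row) and 80 mm long, blade in the slot. Neighbouring slots are 58 mm apart. Origin: on the slotted face, at the slot's middle; axes as the steel's. Leave it in the block.
Things that resemble listed ones, but are neither listed nor needed, are in the scene too. Leave any green look-alike of the knife_c alone.

How it is judged:
On the way:
1. the steel is drawn out of the block: gripped, its rod's tip more than 15 cm above the worktop (contact force between steel and the fingers above 1 N and height (world z) of steel_tip above 0.15 m), for 0.1 s.
At the end, for the whole second after the job is handed in: Steel gripped (over 1 N), still, level within 12 deg, tip and handle end both over 15 cm above the worktop, middle of the rod within the board's outline seen from above, touching no other thing; the block's knives within 30 mm of their start (all of step 1 and angle between steel's own z axis and vertical between 1.3608 and 1.7808 rad and height (world z) of steel_end above 0.15 m and x of steel_rod_mid in the frame of board between -0.11 and 0.11 m and y of steel_rod_mid in the frame of board between -0.13 and 0.13 m and contact force between steel and block below 0.2 N and contact force between steel and board below 0.2 N and contact force between steel and chef_knife below 0.2 N and contact force between steel and knife_a below 0.2 N and contact force between steel and knife_b below 0.2 N and contact force between steel and knife_c below 0.2 N and contact force between steel and fruit_bowl below 0.2 N and contact force between steel and tin below 0.2 N and contact force between steel and tub below 0.2 N and contact force between steel and pepper_mill below 0.2 N and linear speed of steel below 0.03 m/s and angular speed of steel below 0.2 rad/s and distance of each of knife_a, knife_b, knife_c from where it was at the start of the episode below 0.03 m); the arm keeps its last pose, push and grip.
It fails at once if a knife in the block is shifted by more than 30 mm (distance of any of knife_a, knife_b, knife_c from where it was at the start of the episode above 0.03 m).
It fails at once if another thing (knife on the board, fruit bowl, tin, tub, pepper mill) is shifted by more than 30 mm (distance of any of chef_knife, fruit_bowl, tin, tub, pepper_mill from where it was at the start of the episode above 0.03 m).
It also fails if it takes over 58 s, if anything falls off the work surface, if the arm or the gripper's body presses on something with over 40 N, if the wrist force passes 120 N, or if a joint passes its speed limit or range.

## Working session

There is one attempt and no reset: what is moved stays moved. The work goes in short steps, Python scripts to look and compute and a tool call to move; the robot and the scene stay as the last step left them, time stands still between calls to the robot, and variables do not carry over. Pictures are saved under pics/ and viewed, at most 10 in all, crops included, and the job is handed in when it is done.

Besides the shell and the picture viewer there is one more tool, called after "Emit:" as name(argument=value, ...) on one line, values as JSON. drive_tool: Moves the arm, as the interface text tells. Its arguments: {"type":"object","properties":{"increments":{"type":"array"},"force":{"type":"number"}},"required":["increments"]}

```bash
mkdir -p pics; python3 - <<'E'
from bench import state, grab_frame
import cv2,pickle
s=state();print({k:s[k] for k in('t','position','ee_rot','grip_width','q')})
d={}
for n in('side','top','wrist'):
    f=grab_frame(n);d[n]=f;cv2.imwrite(f'pics/{n}0.png',f['frame'][:,:,::-1])
    print(n,f['K'].tolist(),f['k1'],f.get('extrinsics',f.get('hand_eye')).round(4).tolist())
pickle.dump((s,d),open('d0.pkl','wb'))
E
```

```text
{'t': 0.0, 'position': array([ 0.2146507 , -0.58666031,  0.24172514]), 'ee_rot': array([ 9.84650417e-01,  1.74537227e-01, -1.39064334e-04, -5.41765095e-04]), 'grip_width': 0.08542787957312202, 'q': array([ 1.14979845,  0.52204069, -0.03635167,  1.59996245,  0.02122162,
        1.0210939 , -0.11274784])}
side [[479.72871667266503, 0.0, 317.52176231463704], [0.0, 479.72871667266503, 199.00550525925476], [0.0, 0.0, 1.0]] -0.10671140453811385 [[0.9769, -0.2133, -0.0092, -0.4255], [-0.1337, -0.5776, -0.8053, 0.2275], [0.1665, 0.788, -0.5928, 1.4805], [0.0, 0.0, 0.0, 1.0]]
top [[469.5582783064541, 0.0, 317.2095032875793], [0.0, 469.5582783064541, 196.9314374212468], [0.0, 0.0, 1.0]] -0.10832384987160099 [[-0.0156, -0.9998, 0.0124, 0.0591], [-0.9852, 0.0133, -0.1712, 0.4966], [0.171, -0.0149, -0.9852, 1.5607], [0.0, 0.0, 0.0, 1.0]]
wrist [[293.00870555621395, 0.0, 319.0235376410201], [0.0, 293.00870555621395, 197.82252508518428], [0.0, 0.0, 1.0]] -0.02891408902148922 [[-0.0006, -0.9483, -0.3173, 0.0808], [1.0, -0.0009, 0.001, 0.0002], [-0.0012, -0.3173, 0.9483, -0.1325], [0.0, 0.0, 0.0, 1.0]]
```

View pics/top0.png

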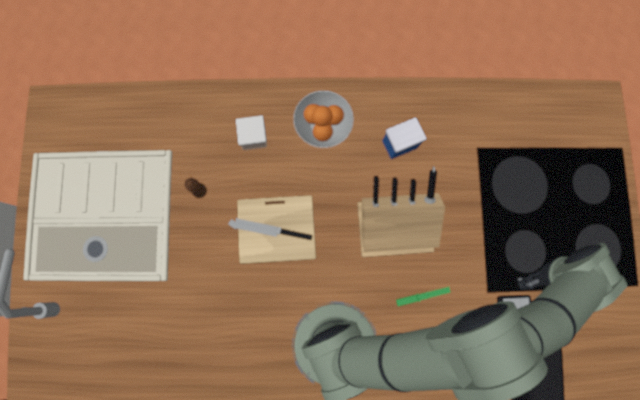

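View pics/side0.png

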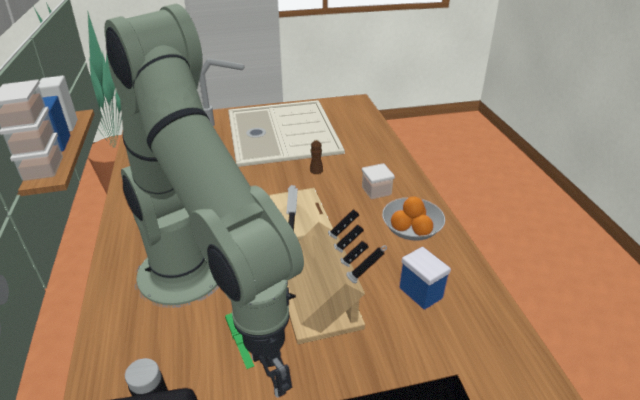

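The top view shows the block at around (400,225), with four handles at cols 376, 395, 413 and 432. The rightmost one (432,185) looks like the steel, with its guard at (431,199). The board is at (276,230). I'll enlarge both views.

```bash
python3 - <<'E'
import cv2,numpy as np
a=cv2.imread('pics/top0.png')[160:265,350:450];b=cv2.imread('pics/side0.png')[195:345,280:400]
a=cv2.resize(a,None,fx=4,fy=4,interpolation=cv2.INTER_CUBIC);b=cv2.resize(b,None,fx=3,fy=3,interpolation=cv2.INTER_CUBIC)
h=max(a.shape[0],b.shape[0]);c=np.zeros((h,a.shape[1]+b.shape[1],3),np.uint8);c[:a.shape[0],:a.shape[1]]=a;c[:b.shape[0],a.shape[1]:]=b
cv2.imwrite('pics/crop0.png',c)
E
```

```text
(no output)
```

View pics/crop0.png

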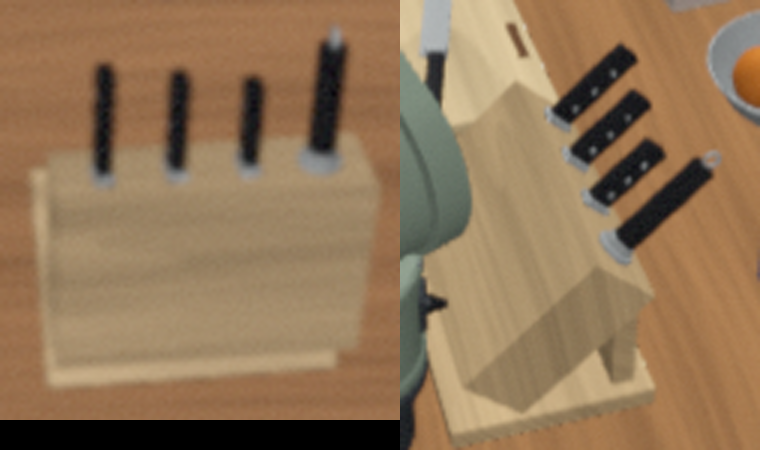

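```bash
cat > h.py <<'E'
import numpy as np,cv2,pickle
from scipy.spatial.transform import Rotation as R
from scipy.optimize import least_squares
s0,D=pickle.load(open('d0.pkl','rb'))
def proj(P,K,k1,E):
    p=np.atleast_2d(P)@E[:3,:3].T+E[:3,3]; x=p[:,:2]/p[:,2:]; x=x*(1+k1*(x**2).sum(1,keepdims=True))
    return x@K[:2,:2].T+K[:2,2]
def cam(n,P): f=D[n]; return proj(P,f['K'],f['k1'],f['extrinsics'])
def onplane(n,uv,z):
    f=D[n]
    return least_squares(lambda p:(cam(n,[p[0],p[1],z])-uv).ravel(),[.5,0]).x
def tri(u1,u2):
    r=least_squares(lambda p:np.r_[(cam('top',p)-u1).ravel(),(cam('side',p)-u2).ravel()],[.5,-.3,.2]);return r.x,r.fun
c=np.sqrt(.5)
def slot(b,y,z): # block pose, slot y, distance from face
    l=np.array([.06+c*z,y,.172+c*z]);return R.from_euler('z',b[2]).apply(l)+[b[0],b[1],0]
E
python3 - <<'E'
from h import *
def T(x,y):return np.array([x/4+350,y/4+160])
def S(x,y):return np.array([(x-400)/3+280,y/3+195])
g=tri(T(320,160),S(617,245));e=tri(T(332,44),S(706,168));print(g,e)
d=e[0]-g[0];print('len',np.linalg.norm(d),'elev',np.degrees(np.arcsin(d[2]/np.linalg.norm(d))),'az',np.degrees(np.arctan2(d[1],d[0])))
obs=[(-.087,.004,T(320,160),S(617,245)),(-.087,.11,T(332,44),S(706,168)),(-.029,.005,T(249,171),S(597,199)),(.029,.005,T(177,176),S(577,158)),(.087,.005,T(102,179),S(559,117))]
def f(b):
    r=[]
    for y,z,t,s in obs:
        P=slot(b,y,z);r+=[(cam('top',P)-t).ravel(),(cam('side',P)-s).ravel()]
    return np.concatenate(r)
o=least_squares(f,[.4,-.25,0]);print(o.x,np.degrees(o.x[2]),o.fun.round(1))
for z in(0,.055,.11,-.15):print(z,slot(o.x,-.087,z))
B=np.array([onplane('top',p,.018) for p in[(237,201),(311,197),(315,259),(240,262)]]);print(B,B.mean(0),[np.linalg.norm(B[i]-B[(i+1)%4]) for i in range(4)])
for n,p,z in[('tin',(405,132),.125),('bowl',(323,119),.1),('tub',(251,131),.089),('mill',(196,187),.07)]:print(n,onplane('top',p,z))
np.save('b.npy',o.x)
E
```

```text
(array([ 0.46098717, -0.30141013,  0.17684249]), array([ 0.04578667, -0.47531121, -0.37572357,  0.08434245])) (array([ 0.53711386, -0.29755018,  0.24614971]), array([-0.00133906,  0.01002882,  0.00802128, -0.00208908]))
len 0.10302262996345453 elev 42.27872036275267 az 2.9026562836986054
[ 0.39243435 -0.21936213  0.06387912] 3.6600041688701923 [ 0.1 -0.3 -0.4  0.9  0.3  0.3 -0.5 -1.  -0.1 -1.9 -0.8  0.7 -0.3 -1.7
 -0.9  0.2  0.1 -1.  -1.2  0.6]
0 [ 0.45786568 -0.30235454  0.172     ]
0.055 [ 0.49667723 -0.29987192  0.21089087]
0.11 [ 0.53548878 -0.29738929  0.24978175]
-0.15 [ 0.35201599 -0.30912534  0.06593398]
[[0.4910773  0.32968996]
 [0.50168615 0.07303591]
 [0.28786137 0.06235667]
 [0.28095235 0.31717634]] [0.39039429 0.19556472] [np.float64(0.25687321748569003), np.float64(0.21409130409272176), np.float64(0.25491331131116496), np.float64(0.21049723442746587)]
tin [ 0.69945556 -0.24387326]
bowl [0.75593568 0.02886446]
tub [0.72021217 0.27448186]
mill [0.53221787 0.46156897]
```

```bash
cat >> h.py <<'E'
from bench import state
def inc(Pt,Rt):
    s=state();R0=R.from_quat(s['ee_rot'])
    print('shift mm',(R0.inv().apply(np.array(Pt)-s['position'])*1000).round(1),'rot',(R0.inv()*Rt).as_rotvec().round(3),'t',s['t'],'q',s['q'].round(2),'w',s['grip_width'])
def tool(az,tilt): # tilt outward
    return R.from_euler('z',az)*R.from_euler('y',-tilt)*R.from_matrix(np.diag([1.,-1,-1]))
b=np.load('b.npy')
T0=tool(b[2],np.radians(20)); G=slot(b,-.087,.050); ZT=T0.as_matrix()[:,2]; TCPg=G+.008*ZT
E
python3 -c "
from h import *
print(T0.as_matrix().round(2),TCPg)
inc(TCPg-.16*ZT,T0)"
```

```text
[[ 0.94  0.06  0.34]
 [ 0.06 -1.    0.02]
 [ 0.34  0.   -0.94]] [ 0.49587949 -0.29992295  0.1998378 ]
shift mm [ 310.1 -188.3 -108.2] rot [-0.051  0.347  0.284] t 0.15 q [ 1.15  0.52 -0.04  1.6   0.02  1.02 -0.11] w 0.085225699678379
```

Emit:
drive_tool(increments=[0, 0, -40, 0, 0, 0, 0, 30, -20, -70, 0, 0.03, 0.03, 0, 60, -40, -90, 0, 0.07, 0.06, 0, 90, -55, -108, -0.01, 0.1, 0.08, 0, 120, -73, -108, -0.02, 0.13, 0.11, 0, 150, -91, -108, -0.02, 0.17, 0.14, 0, 180, -109, -108, -0.03, 0.2, 0.16, 0, 210, -128, -108, -0.03, 0.23, 0.19, 0, 240, -146, -108, -0.04, 0.27, 0.22, 0, 270, -164, -108, -0.05, 0.3, 0.25, 0, 295, -180, -108, -0.05, 0.33, 0.27, 0, 310, -188, -108, -0.051, 0.347, 0.284, 0])

```text
t: 1.15
position: [0.4426, -0.3008, 0.3504]
ee_rot: [0.984, 0.032, 0.175, -0.006]
ft_force: [0.9, -0.2, -1.1]
grip_width: 0.0427
grasp_force: 0.0
```

```bash
python3 - <<'E'
from h import *
from bench import grab_frame
inc(TCPg-.16*ZT,T0)
f=grab_frame('wrist');cv2.imwrite('pics/w1.png',f['frame'][:,:,::-1])
s=state()
Tc=np.eye(4);Tc[:3,:3]=R.from_quat(s['ee_rot']).as_matrix();Tc[:3,3]=s['position']
E=np.linalg.inv(Tc@f['hand_eye'])
for z in(0,.05,.11):print(z,proj(slot(b,-.087,z),f['K'],f['k1'],E),proj(slot(b,-.029,z),f['K'],f['k1'],E))
E
```

```text
shift mm [-1.4  2.5 -0.3] rot [-0.001 -0.002  0.001] t 1.15 q [ 0.8   0.16 -0.21  1.9  -0.25  0.82 -0.77] w 0.0426580287552308
0 [[321.83188156 221.28838892]] [[270.41233435 221.18213287]]
0.05 [[322.24119371 187.98106602]] [[264.86531862 187.88908794]]
0.11 [[322.87230197 136.25106495]] [[256.33496286 136.20812884]]
```

View pics/w1.png

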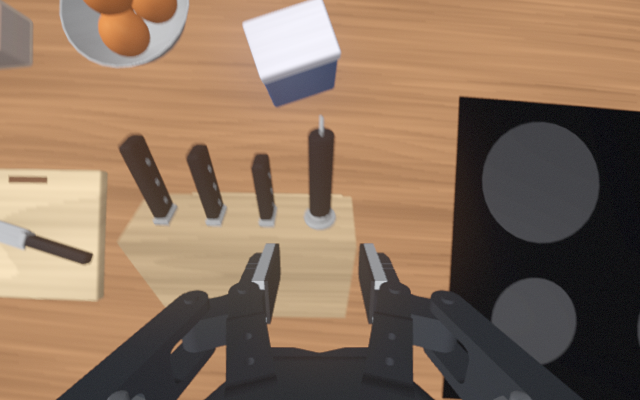

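The wrist view shows the steel's guard at (320,217) and the end of its handle at (320,132). That is about 2 px left of and 4 px above the prediction, so the fix is right to within about 3 mm. I'll correct for it and approach.

Emit:
drive_tool(increments=[0, 0, 20, 0, 0, 0, -0.15, 0, 0, 40, 0, 0, 0, -0.15, 1, 0, 60, 0, 0, 0, -0.15, 1, 0, 80, 0, 0, 0, -0.15, 1, 0, 95, 0, 0, 0, -0.15, 1, 0, 105, 0, 0, 0, -0.15, 1, 0, 110, 0, 0, 0, -0.15, 1, 0, 110, 0, 0, 0, -0.15])

```text
t: 1.87
position: [0.4797, -0.3014, 0.2465]
ee_rot: [0.984, 0.031, 0.173, -0.006]
ft_force: [-0.1, 0.5, 0.7]
grip_width: 0.049
grasp_force: 0.0
```

```bash
python3 - <<'E'
from h import *
from bench import grab_frame
inc(TCPg,T0)
f=grab_frame('wrist');cv2.imwrite('pics/w2.png',f['frame'][:,:,::-1])
s=state()
Tc=np.eye(4);Tc[:3,:3]=R.from_quat(s['ee_rot']).as_matrix();Tc[:3,3]=s['position']
E=np.linalg.inv(Tc@f['hand_eye'])
for z in(0,.05,.11):print(z,proj(slot(b,-.087,z),f['K'],f['k1'],E),proj(slot(b,-.029,z),f['K'],f['k1'],E))
E
```

```text
shift mm [-0.7 -0.4 49.4] rot [-0.     0.001 -0.   ] t 1.8667 q [ 0.75  0.32 -0.23  1.97 -0.23  0.58 -0.78] w 0.04901258268851392
0 [[317.22536156 273.93473992]] [[242.37931017 273.88019714]]
0.05 [[316.96432521 232.32217511]] [[228.62525264 232.31626286]]
0.11 [[316.49915671 157.09034866]] [[204.14657253 157.32816908]]
```

View pics/w2.png

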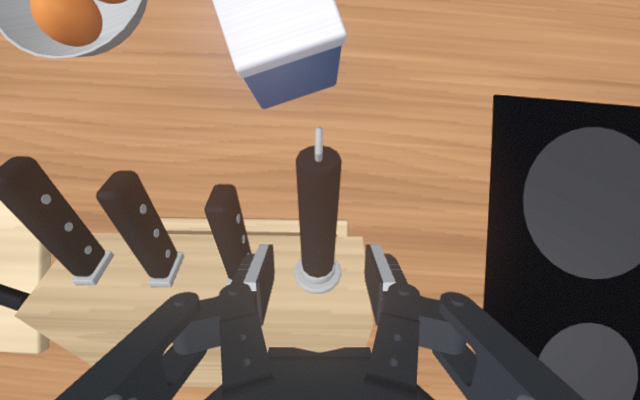

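Prediction and observation now agree: the guard is at (317,272) and the handle is centred between the fingers (258 to 380). I'll go down the last 49 mm and close.

Emit:
drive_tool(increments=[0, 0, 15, 0, 0, 0, -0.05, 0, 0, 28, 0, 0, 0, -0.05, 0, 0, 38, 0, 0, 0, -0.05, 0, 0, 45, 0, 0, 0, -0.05, 0, 0, 49, 0, 0, 0, -0.05, 0, 0, 49, 0, 0, 0, 0.2, 0, 0, 49, 0, 0, 0, 0.4, 0, 0, 49, 0, 0, 0, 1, 0, 0, 49, 0, 0, 0, 1, 0, 0, 49, 0, 0, 0, 1, 0, 0, 49, 0, 0, 0, 1, 0, 0, 49, 0, 0, 0, 1], force=80)

```text
t: 2.92
position: [0.4967, -0.3006, 0.2017]
ee_rot: [0.984, 0.031, 0.174, -0.005]
ft_force: [-0.6, 1.8, 5.7]
grip_width: 0.0221
grasp_force: 78.6
```

```bash
python3 - <<'E'
from h import *
inc(TCPg,T0)
s=state();print(s['ft_force'],s['ft_torque'],s['grasp_force'])
a=R.from_euler('z',b[2]).apply([c,0,c]);inc(s['position']+.18*a,R.from_quat(s['ee_rot']))
E
```

```text
shift mm [-1.4 -0.7  1.4] rot [ 0.001 -0.001  0.   ] t 2.9167 q [ 0.73  0.41 -0.23  1.99 -0.22  0.48 -0.79] w 0.02212904644220272
[-0.57806638  1.79903257  5.72477966] [0.42629964 0.32726514 0.02762749] 78.58739733695984
shift mm [ 1.632e+02  1.000e-01 -7.590e+01] rot [0. 0. 0.] t 2.9167 q [ 0.73  0.41 -0.23  1.99 -0.22  0.48 -0.79] w 0.02212904644220272
```

Emit:
drive_tool(increments=[9, 0, -4.2, 0, 0, 0, 1, 18, 0, -8.4, 0, 0, 0, 1, 27, 0, -12.6, 0, 0, 0, 1, 36, 0, -16.8, 0, 0, 0, 1, 45, 0, -21, 0, 0, 0, 1, 45, 0, -21, 0, 0, 0, 1])

```text
t: 3.42
position: [0.5338, -0.2979, 0.2383]
ee_rot: [0.984, 0.032, 0.175, -0.005]
ft_force: [-0.5, -0.2, 1.1]
grip_width: 0.0226
grasp_force: 78.4
```

```bash
python3 - <<'E'
from h import *
s=state();print(s['ft_force'],s['ft_torque'],s['grasp_force'])
a=R.from_euler('z',b[2]).apply([c,0,c]);P=TCPg
d=s['position']-P;print(d@a,d-(d@a)*a); inc(P+.185*a,T0)
E
```

```text
[-0.54348853 -0.15190161  1.06933887] [-0.03389437  0.56310122  0.04593946] 78.3894431591034
0.05399750761185699 [-0.00020717 -0.000464    0.00023637]
shift mm [119.   -0.2 -54.7] rot [ 0.002 -0.003  0.002] t 3.4167 q [ 0.66  0.39 -0.2   1.89 -0.19  0.57 -0.87] w 0.02263565718465961
```

Emit:
drive_tool(increments=[12, 0, -5.5, 0, 0, 0, 1, 26, 0, -12, 0, 0, 0, 1, 40, 0, -18.4, 0, 0, 0, 1, 54, 0, -24.8, 0, 0, 0, 1, 68, 0, -31.3, 0, 0, 0, 1, 82, 0, -37.7, 0, 0, 0, 1, 96, 0, -44.1, 0, 0, 0, 1, 110, 0, -50.6, 0, 0, 0, 1, 119, 0, -54.7, 0, 0, 0, 1, 119, 0, -54.7, 0, 0, 0, 1])

```text
t: 4.25
position: [0.6261, -0.2917, 0.3297]
ee_rot: [0.984, 0.032, 0.175, -0.005]
ft_force: [0.8, -0.0, -1.3]
grip_width: 0.0224
grasp_force: 78.4
```

```bash
python3 - <<'E'
from h import *
from bench import grab_frame
s=state();print(s['ft_force'],s['grasp_force'],s['position'],s['q'].round(2))
inc(s['position']+[0,0,.09],T0)
f=grab_frame('side');cv2.imwrite('pics/s3.png',f['frame'][:,:,::-1])
E
```

```text
[ 0.80790642 -0.02763147 -1.31573541] 78.35988879203796 [ 0.62606034 -0.29169914  0.32974513] [ 0.53  0.42 -0.15  1.59 -0.13  0.83 -1.03]
shift mm [ 31.    0.1 -84.5] rot [ 0.001 -0.003  0.001] t 4.25 q [ 0.53  0.42 -0.15  1.59 -0.13  0.83 -1.03] w 0.022386129039096203
```

View pics/s3.png

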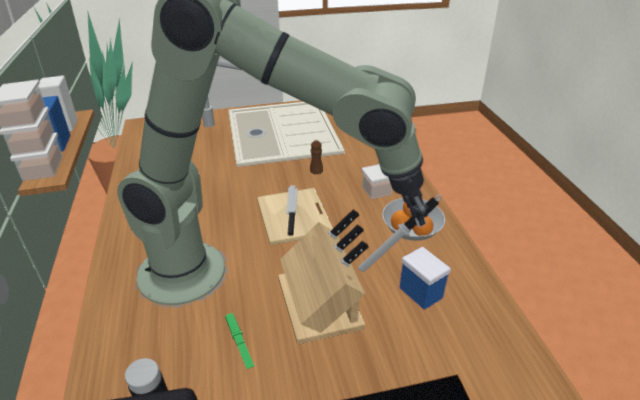

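The rod is clear of the slot, with its tip at about (362,268), and the knives are still in place. Next I'll lift it 90 mm and then turn it level.

Emit:
drive_tool(increments=[6, 0, -17, 0, 0, 0, 1, 14, 0, -38, 0, 0, 0, 1, 22, 0, -60, 0, 0, 0, 1, 28, 0, -76, 0, -0.07, 0, 1, 31, 0, -84, 0, -0.15, 0, 1, 31, 0, -84, 0, -0.25, 0, 1, 31, 0, -84, 0, -0.35, 0, 1, 31, 0, -84, 0, -0.45, 0, 1, 31, 0, -84, 0, -0.55, 0, 1, 31, 0, -84, 0, -0.65, 0, 1, 31, 0, -84, 0, -0.73, 0, 1, 31, 0, -84, 0, -0.785, 0, 1])

```text
t: 5.3
position: [0.6198, -0.2945, 0.4068]
ee_rot: [0.982, 0.031, -0.186, 0.003]
ft_force: [-0.3, -1.0, -2.2]
grip_width: 0.0226
grasp_force: 78.5
```

```bash
python3 - <<'E'
from h import *
s=state();print(s['ft_force'],s['grasp_force'],s['position'],s['q'].round(2))
T1=tool(np.radians(8),np.radians(-25));z=T1.as_matrix()[:,2]
u=np.array([np.cos(np.radians(8)),np.sin(np.radians(8)),0])
g=np.array([.39,.196,.36])+.125*u;P1=g+.008*z;print(P1)
inc(P1,T1)
E
```

```text
[-0.31919778 -1.00103133 -2.20798226] 78.5003113746643 [ 0.6197761  -0.29448788  0.40675873] [ 0.2   0.78  0.26  0.82 -0.02  1.9  -1.09]
[0.51043547 0.2129261  0.35274954]
shift mm [ -51.6 -512.9   81.5] rot [-0.036 -0.063 -0.069] t 5.3 q [ 0.2   0.78  0.26  0.82 -0.02  1.9  -1.09] w 0.022628148337630695
```

```bash
python3 - <<'E'
from h import *
T1=tool(np.radians(8),np.radians(-22));inc([.512,.213,.353],T1)
E
```

```text
shift mm [ -50.2 -512.9   80.7] rot [-0.034 -0.01  -0.07 ] t 5.3 q [ 0.2   0.78  0.26  0.82 -0.02  1.9  -1.09] w 0.022628148337630695
```

Emit:
drive_tool(increments=[-15, -12, 20, 0, 0, 0, 1, -35, -40, 40, 0, 0, 0, 1, -50, -75, 50, 0, 0, 0, 1, -50, -110, 50, 0, 0, 0, 1, -50, -145, 50, 0, 0, 0, 1, -50, -180, 50, 0, 0, 0, 1, -50, -215, 50, 0, 0, 0, 1, -50, -250, 50, 0, 0, 0, 1, -50, -280, 50, 0, 0, 0, 1, -50, -300, 50, 0, 0, 0, 1, -50, -310, 50, 0, 0, 0, 1, -50, -310, 50, 0, 0, 0, 1])

```text
t: 6.3
position: [0.5354, 0.013, 0.3809]
ee_rot: [0.982, 0.032, -0.185, 0.004]
ft_force: [1.1, 0.5, -0.8]
grip_width: 0.0221
grasp_force: 78.8
```

```bash
python3 - <<'E'
from h import *
s=state();print(s['ft_force'],s['grasp_force'],s['position'],s['q'].round(2))
T1=tool(np.radians(8),np.radians(-23));inc([.512,.213,.353],T1)
E
```

```text
[ 1.13995894  0.47183284 -0.76185773] 78.75338673591614 [0.53544837 0.01299071 0.38086749] [-0.23  0.48  0.17  1.38 -0.08  1.66 -1.56]
shift mm [   0.5 -201.    30.7] rot [-0.033 -0.03  -0.069] t 6.3 q [-0.23  0.48  0.17  1.38 -0.08  1.66 -1.56] w 0.02212405450939295
```

Emit:
drive_tool(increments=[0, -12, 2, 0, 0, 0, 1, 0, -35, 5, 0, 0, -0.01, 1, 0, -65, 10, -0.01, -0.01, -0.02, 1, 0, -95, 15, -0.02, -0.015, -0.04, 1, 0, -125, 20, -0.02, -0.02, -0.05, 1, 0, -155, 24, -0.03, -0.03, -0.06, 1, 0, -180, 28, -0.033, -0.03, -0.069, 1, 0, -195, 30, -0.033, -0.03, -0.069, 1, 0, -201, 31, -0.033, -0.03, -0.069, 1, 0, -201, 31, -0.033, -0.03, -0.069, 1, 0, -201, 31, -0.033, -0.03, -0.069, 1, 0, -201, 31, -0.033, -0.03, -0.069, 1])

```text
t: 7.3
position: [0.5129, 0.2094, 0.3535]
ee_rot: [0.978, 0.066, -0.198, 0.014]
ft_force: [0.1, -0.5, -2.0]
grip_width: 0.0225
grasp_force: 78.8
```

```bash
python3 - <<'E'
from h import *
from bench import grab_frame
s=state();print(s['ft_force'],s['grasp_force'],s['position'],abs(s['qd']).max())
out=[]
for n in('side','top'):
    f=grab_frame(n)['frame'][:,:,::-1]; out.append(cv2.resize(f[100:320,200:500],None,fx=2,fy=1*2) if 0 else cv2.resize(f[90:290,200:460],(780,600) if 0 else (390,300),interpolation=cv2.INTER_CUBIC))
cv2.imwrite('pics/f.png',np.hstack(out))
Rt=R.from_quat(s['ee_rot']);a0=T0.inv().apply(R.from_euler('z',b[2]).apply([c,0,c]));a=Rt.apply(a0)
g=s['position']-.008*Rt.as_matrix()[:,2]
for k,z in(('tip',-.15),('mid',-.075),('end',.11)):
    p=g+(z-.05)*a;print(k,p,cam('side',p),cam('top',p))
E
```

```text
[ 0.11409724 -0.46493214 -2.01097267] 78.78099918365479 [0.51292656 0.20942751 0.35350619] 0.0028000755092483795
tip [0.31796301 0.18295461 0.35364898] [[266.32840359 132.07979419]] [[271.10483544 243.36073997]]
mid [0.39223184 0.19304419 0.35635838] [[289.59294081 127.11313248]] [[267.30135969 215.97976134]]
end [0.5754283  0.21793181 0.36304156] [[344.59416763 115.53498369]] [[258.32709595 150.20737861]]
```

View pics/f.png

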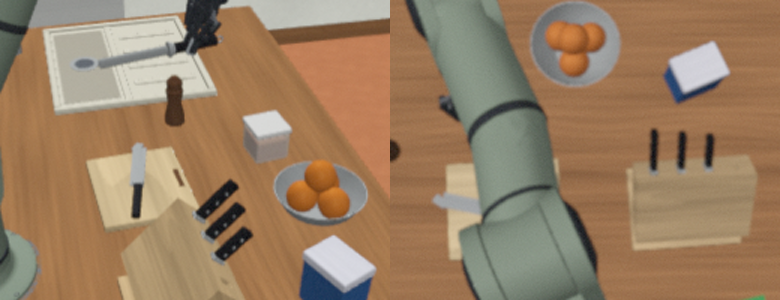

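The side view shows the rod's tip at about (265,132), against a prediction of (266,132). The steel is held as modelled: about 2° from level, 0.35 m up and clear of everything. The knives are still in the block.

```bash
python3 -c "
from bench import job_done
print(job_done())"
```

```text
the job is handed in; nothing more can be done
None
```

I handed the job in with the honing steel drawn out and held still, about 2° from level and 0.35 m above the worktop. By my measurements the middle of its rod is over the chopping board; the knives are still in the block, but no verdict came back.

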